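# Prop the baklava tray to drain

## Task

The full baklava tray on the hinged draining stand has to be propped so that its syrup runs to the back: hold the pry bar, put its nose under the tray's free edge and lever the edge up over the round-topped wooden block, leave the bar there holding the tray up, and slide the wooden packing block between the two guide strips until it bears lightly against the stop hidden under the tray. Then let the tray down gently onto the packing block with the bar, draw the bar out and lay it flat on the table clear of tray and fulcrum. Never force the bar once its handle is down on the table, and do not shove the packing block hard against the stop, push or lift the tray with the gripper itself, or disturb the jar and the tape dispenser.

Things in the scene. Friction and masses are not known exactly. Their poses are not given: they have to be found in the camera images.
- stand: Draining stand fixed to the table, carrying a full aluminium baking tray. Origin on the table below the middle of the tray's free edge; x points level in under the tray to the hinge, y along the free edge, z up. Tray: x 0 to 320 mm, y -170 to 170 mm, walls 30 mm high, flat underside 20 mm above the table at rest; bearers under it at x 55 to 85 mm, y -150 and 150 mm.
- tray (a joint): Tray angle (rad) about its hinge at the far edge: 0 at rest, grows as the free edge rises; edge underside at 20 mm + 320 mm x angle. 0.035 to 0.039 resting on the packing block, 0.05 lets it pass, 0.07 with the bar's handle nearly down, over 0.11 spills. The block's inner end carries the tray.
- tray_edge (a point): Middle of the free edge's lower corner, 20 mm high at rest; moves with the tray. Tray weighs about 3.3 kg (varies): raising it takes 25 to 30 N here, but the hinge is stiff, so 3 to 7 N keeps it up: the pry bar's own weight, left lying on the fulcrum, holds it where it was levered to. With nothing under it the tray falls.
- guides: Two dark wooden guide strips fixed to the table, 14 mm high, 10 mm wide, leading the packing block in under the tray. Origin on the table midway between them, under the tray's free edge; x points in under the tray. They run from x -20 mm (in front of the edge) to 65 mm, 52 mm between them (y -26 to 26 mm).
- stoprail: Steel rail of the stop, between the guides, hidden under the tray; same origin and axes as guides. The stop itself, 40 mm wide and 17 mm high, is clamped on it with its face somewhere between x 35 and 60 mm, different every time; this pose does not tell where, so it must be found by feel. Over 20 N would harm the clamp.
- fulcrum: Fulcrum: wooden block fixed to the table about 50 mm in front of the tray's free edge. Round top: half cylinder of radius 12 mm about an axis along its y, 70 mm long, 16 mm above the table (crest 28 mm high), on a base 36 mm (x) by 70 mm, 16 mm high. Origin on the table under the middle; x points towards the tray.
- bar: Loose straight steel pry bar, 320 mm, 0.62 kg, flat underside. Origin on the underside 175 mm behind the nose tip, x to the nose, z up lying right side up. Black handle x -145 to 33 mm, 26 mm wide, 22 high; blade 24 wide, 7 thick, its last 35 mm (nose) 5 thick. Mass centre about 15 mm behind origin. Works with nose 20 mm under the tray edge, going in about 20 degrees nose down.
- shim: Loose wooden packing block 140 mm long (x), 36 mm wide (y), 30 mm thick, 0.1 kg. Origin at the centre of its underside; both ends alike. Home, it lies along the guides' x with its end touching the stop (centre 70 mm in front of it).
- jar: Loose jar, 56 mm across and 85 mm high, not to be moved. Origin at the centre of its underside.
- dispenser: Loose blue tape dispenser, 130 x 50 mm and 78 mm high, with a yellow roll, not to be moved. Origin at the centre of its underside.
Not all that is in view belongs to the job. Leave any black or red look-alike of the shim alone.

How it is judged:
On the way, in this order (a step that is already met when the one before it is completed fails the run):
1. the tray's edge is levered up by the bar over the fulcrum, high enough for the packing block (value of joint tray above 0.048 rad and contact force between bar and stand above 1.5 N and contact force between bar and fulcrum above 3 N), for 0.3 s.
2. the packing block is home and pressed lightly (over 1 N) against the stop while the bar still holds the tray up (x of shim in the frame of guides between -0.038 and -0.007 m and y of shim in the frame of guides between -0.012 and 0.012 m and angle between the x axis of shim and the x axis of guides, either way round below 0.2 rad and angle between shim's own z axis and vertical below 0.06 rad and value of joint tray above 0.041 rad and contact force between bar and stand above 0.5 N and contact force between shim and stoprail above 1 N), for 0.1 s.
At the end, for the whole second after the job is handed in: Block flat, home at the stop (centre at guides' x -38 to -7 mm), within 12 mm of the guides' middle and 0.2 rad of square; tray resting on it (0.028-0.046 rad, over 1 N); bar right side up, flat (0.06 rad) on the table (origin under 6 mm), touching neither tray nor fulcrum; all at rest (x of shim in the frame of guides between -0.038 and -0.007 m and y of shim in the frame of guides between -0.012 and 0.012 m and angle between the x axis of shim and the x axis of guides, either way round below 0.2 rad and angle between each of shim, bar's own z axis and vertical below 0.06 rad and value of joint tray between 0.028 and 0.046 rad and contact force between shim and stand above 1 N and contact force between bar and stand below 0.2 N and contact force between bar and fulcrum below 0.2 N and height (world z) of bar below 0.006 m and linear speed of each of bar, shim below 0.02 m/s).
It fails at once if the tray is tipped over 0.11 rad (syrup spills) or drops faster than 0.4 rad/s (value of joint tray above 0.11 rad or velocity of joint tray below -0.4 rad/s).
It fails at once if the bar is forced down on the fulcrum with more than 65 N (contact force between bar and fulcrum above 65 N).
It fails at once if the packing block is shoved against the stop with more than 20 N (contact force between shim and stoprail above 20 N).
It fails at once if the gripper or arm pushes the tray with more than 10 N (contact force between any of the arm, the fingers and stand above 10 N).
It fails at once if a bystander is moved more than 30 mm (distance of any of jar, dispenser from where it was at the start of the episode above 0.03 m).
It also fails if it takes over 64 s, if anything falls off the work surface, if the arm or the gripper's body presses on something with over 40 N, if the wrist force passes 120 N, or if a joint passes its speed limit or range.

## Robot

A 6-joint arm with a two-finger parallel gripper is mounted at the origin on the work surface. World frame = base frame: x ahead of the robot, y to its left, z up, the work surface at z = 0. Lengths are in m, angles in rad, forces in N, time in s.
With the tool pointing down it reaches from about 0.25 to 0.775 m from the base axis. Payload 4 kg.
Tool frame: the origin (TCP) lies at the very end of the fingers, on their centre line; the grasp point (between the pads) lies 19 mm behind it (robot.hold_point_z is the distance from the TCP to the grasp point, in m); z points along the fingers, y is the line along which they close (so a half turn about z gives the same grasp; the last joint's range is limited). The gripper opens to 94 mm and grips with 3 to 60 N. Pads are 16 mm wide; open, the fingers measure 119 mm over their backs; the gripper's body (75 mm by 177 mm) begins 78 mm behind the grasp point.
Start: joints at [1.12, 0.087, 1.371, -0, 1.684, -0.103], TCP at [0.187, 0.517, 0.206] pointing down, gripper open.
Joint ranges: [-3.1, 3.1], [-0.76, 2.03], [0.27, 2.55], [-1.08, 4.22], [0.17, 2.65], [-2.57, 2.57]. Speed limits (rad/s): [2.79, 2.79, 3.14, 3.14, 3.14, 3.14].

## Interface

Orientations are given as [roll, pitch, yaw] about the fixed x, y, z axes, in that order (R = Rz(yaw) Ry(pitch) Rx(roll)).
In Python, from bench import robot gives the robot as it stands.
- The arm moves only by the tool carry_out, never from a script. Its argument "steps" is a list of rows, each a list of 3 entries, a list of its own where there are three numbers: the shift along the tool's x, y, z in m, then the turn about the tool's z in units of 10 degrees (1.0 is 10 degrees), then the closure, from -1 (fully open) to 1 (shut). In form: [[[tx, ty, tz], roll, jaw], ...]. A call has 1 to 10 rows; each row is the pose to reach, as a shift and turn from the pose commanded when the call began, along the tool's axes at that moment; what a row does not reach only later rows make up. A row lasts 1/8 s, in which the tool goes at most 62.5 mm and 10.7 degrees, less where a joint would pass 70% of its speed; a pose out of reach is approached as far as the arm can. A call with a gripper value outside its range is refused whole. The fingers move at their own pace and stop on an object; the grip force is fixed at half the most. Time passes only in rows, so rows that repeat a pose let the fingers close. It gives the time, the measured TCP pose, the force, the opening and the grip force at its end, in the units of the state.
- robot.get_obs(): the state, without advancing time (a new reading comes with each control period).
- robot.snapshot(name): name is "side" or "top"; returns a dict with "image" (420x560x3 uint8, red, green, blue), "z_map" (420x560 float32, m along the optical axis (not along the pixel's ray), 0 where there is no reading), "mtx" (3x3 intrinsics, pixels), "R" (3x3) and "t" (3): a world point X has camera coordinates R X + t. Camera axes: x right, y down, z forward; pixel columns grow to the right and rows downward; lengths in m; the calibration is good to about 2 mm. A picture is of the moment at which its call begins.
- robot.close_job(): hands the job in; it is judged then, once.
The state is a dict: "time": time; "joint_positions": joint angles; "qvel": joint speeds; "joint_torque": joint torques, N m; "tool_pos": TCP position; "ee_rot": TCP orientation; "wrist_force": force on the tool from outside, world axes, zero at the start; "wrist_torque": the same for the moment, N m; "width": finger opening in m; "finger_force": force on a finger pad.
Only numpy, scipy, OpenCV 4.12 (cv2) and the standard library are available. Lean on these libraries where they do the work, as an engineer would, in place of code of your own. Each camera call takes 0.05 s, during which the arm holds its last target. There are 200 camera calls.

## Working session

There is one attempt and no reset: what is moved stays moved. The work goes in short steps, Python scripts to look and compute and a tool call to move; the robot and the scene stay as the last step left them, time stands still between calls to the robot, and variables do not carry over. Pictures are saved under pics/ and viewed, at most 11 in all, crops included, and the job is handed in when it is done.

Besides the shell and the picture viewer there is one more tool, called after "Call:" as name(argument=value, ...) on one line, values as JSON. carry_out: Moves the arm, as the interface text tells. Its arguments: {"type":"object","properties":{"steps":{"type":"array","items":{"type":"array"}}},"required":["steps"]}

```bash
ls; mkdir -p pics
python3 - <<'E'
from bench import robot
import cv2,numpy as np
for n in ("side","top"):
    s=robot.snapshot(n); np.savez(f"{n}0.npz",**s)
    cv2.imwrite(f"pics/{n}0.png",s["image"][:,:,::-1])
    print(n,s["mtx"].tolist(),(-s["R"].T@s["t"]).round(3),s["R"].round(3).tolist())
print(robot.get_obs())
E
```

```text
pics
side [[399.1424278765138, 0.0, 282.7497695621689], [0.0, 399.1424278765138, 207.12997168295118], [0.0, 0.0, 1.0]] [ 0.181 -0.784  0.552] [[0.904, -0.428, -0.014], [-0.223, -0.444, -0.868], [0.365, 0.787, -0.497]]
top [[439.0653988224858, 0.0, 274.81634080353376], [0.0, 439.0653988224858, 206.04904538505747], [0.0, 0.0, 1.0]] [0.395 0.002 1.334] [[-0.004, -1.0, 0.004], [-0.996, 0.003, -0.087], [0.087, -0.004, -0.996]]
{'time': 0.1, 'joint_positions': array([ 1.11989072e+00,  8.78847023e-02,  1.37206942e+00,  2.76408597e-05,
        1.68360181e+00, -1.03095131e-01]), 'qvel': array([-0.00228551, -0.00254118, -0.00436201,  0.00022666,  0.00171083,
        0.00014341]), 'joint_torque': array([ 2.14369466e-03, -3.41248584e+01, -3.03304517e+01,  7.18999933e-02,
        3.04026715e-02, -1.04260494e-04]), 'tool_pos': array([0.18724304, 0.51663188, 0.20443635]), 'ee_rot': array([-3.13964263e+00, -2.29371326e-04,  2.79378504e+00]), 'wrist_force': array([-0.15627436,  0.63419009, -0.14890626]), 'wrist_torque': array([-0.00988833, -0.01427645, -0.02707379]), 'finger_force': 0.0, 'width': 0.09411967123761204}
```

View pics/top0.png

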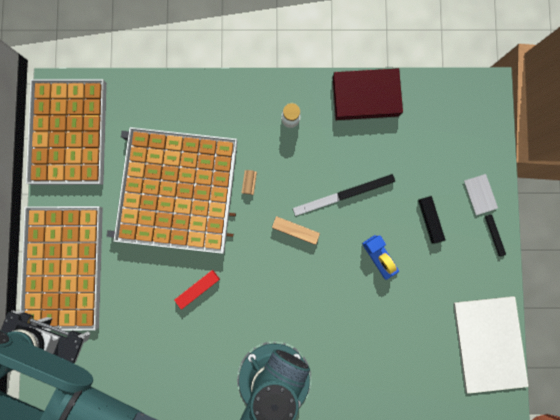

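View pics/side0.png

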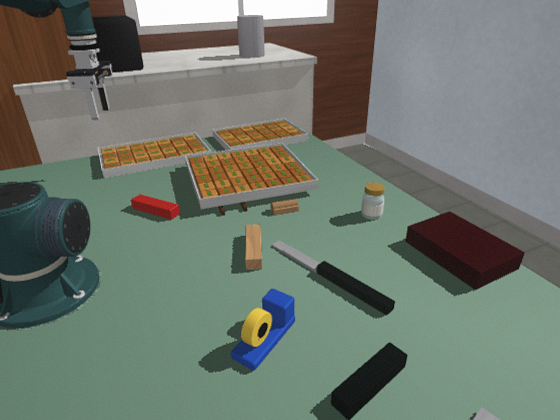

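The top view shows these things that could be confused:
- Bar: pry bar at (345,195), against the spatula at (485,215).
- Packing block: wooden block at (296,231), against the red one at (197,290) and the black one at (431,219). The wooden fulcrum is at (249,182).
- Tray: the one with guide stubs at (232,215) and (230,236), its free edge facing image right. The two other trays are further left.

The jar is at (290,115) and the dispenser at (381,257). I choose the long bar with the grey blade and the plain wooden block.

```bash
cat > h.py <<'E'
import numpy as np,cv2
def pts(s,mask):
    v,u=np.nonzero(mask&(s["z_map"]>0)); z=s["z_map"][v,u]
    c=np.linalg.inv(s["mtx"])@np.stack([u*z,v*z,z]); return (s["R"].T@(c-np.asarray(s["t"]).reshape(3,1))).T
def cast(s,uv,h):
    d=s["R"].T@np.linalg.inv(s["mtx"])@np.array([uv[0],uv[1],1.]); o=-s["R"].T@s["t"]
    return o+d*(h-o[2])/d[2]
def rect(s,mask,h):
    cs,_=cv2.findContours(mask.astype(np.uint8),0,1); c=max(cs,key=cv2.contourArea)[:,0]
    P=np.array([cast(s,p,h)[:2] for p in c])*1000
    (x,y),(w,l),a=cv2.minAreaRect(P.astype(np.float32)); 
    if w<l: w,l,a=l,w,a+90
    return np.round([x,y,w,l,(a+90)%180-90],1)
def box(shape,a,b,c,d):
    m=np.zeros(shape,bool); m[b:d,a:c]=1; return m
E
python3 - <<'E'
from h import *
s=dict(np.load("top0.npz")); im=s["image"]; hsv=cv2.cvtColor(im,cv2.COLOR_RGB2HSV); H,S,V=[hsv[...,i].astype(int) for i in range(3)]
B=lambda *a: box(H.shape,*a)
green=(H>55)&(H<95)&(S>40)
P=pts(s,B(300,300,340,330)); print("table z",P[:,2].mean())
wood=(H<25)&(S>60)&(V>90)
hand=(V<60)&B(325,165,405,205); blade=(S<45)&(V>110)&B(285,180,345,220)
shim=wood&B(265,210,325,250); ful=wood&B(240,160,262,205)
for n,m,h in(("handle",hand,.022),("blade",blade,.007),("shim",shim,.03),("ful",ful,.02)):
    p=pts(s,m); print(n,m.sum(),rect(s,m,h),"zmed",np.percentile(p[:,2],[5,50,95]).round(4))
tray=~green&B(112,122,238,256); 
for n,m in(("jar",(~green&B(275,98,305,130))),("disp",(((H>105)&(H<125)&(S>120))|((H<32)&(S>150)))&B(355,230,405,285))):
    p=pts(s,m); print(n,p.mean(0).round(3),p.max(0).round(3))
# tray rim edge: points at z>.035
p=pts(s,B(112,122,242,258)); p=p[(p[:,2]>.038)&(p[:,2]<.06)]
(x,y),wh,a=cv2.minAreaRect((p[:,:2]*1000).astype(np.float32)); print("tray",x,y,wh,a,cv2.boxPoints(((x,y),wh,a)))
cv2.imwrite("pics/crop.png",cv2.resize(im[150:260,205:405,::-1],None,fx=4,fy=4,interpolation=cv2.INTER_CUBIC))
E
```

```text
table z 0.0009790163594595946
handle 441 [ 566.2 -279.2  174.8   22.9  -71.7] zmed [0.0187 0.0229 0.0272]
blade 457 [ 516.6 -127.9  145.6   29.3  -71.2] zmed [-0.001   0.0069  0.0127]
shim 596 [436.8 -65.3 141.2  37.9  68.6] zmed [0.0176 0.0307 0.035 ]
ful 288 [583.6  74.2  72.6  36.4  -7.9] zmed [0.0071 0.0238 0.0317]
jar [ 0.776 -0.052  0.064] [ 0.836 -0.023  0.092]
disp [ 0.362 -0.309  0.045] [ 0.422 -0.265  0.082]
tray 558.4135131835938 301.6233825683594 (347.2867736816406, 341.1789855957031) 83.67415618896484 [[369.7302  147.83324]
 [708.83185 110.24126]
 [747.0968  455.4135 ]
 [407.99518 493.0055 ]]
```

View pics/crop.png

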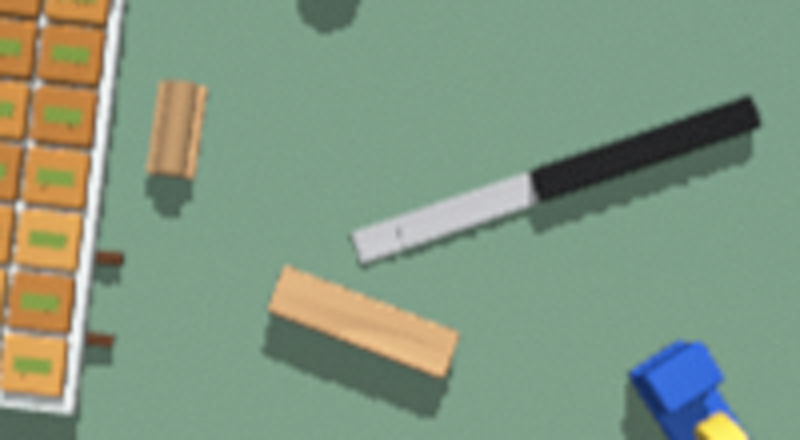

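The crop confirms the choices: bar nose at crop (360,248), wooden block at (362,322), fulcrum at (178,130), guide stubs at (108,258) and (98,340). Next I'll measure the tray edge and the guides.

```bash
cat >> h.py <<'E'
def shift(o,target,yaw):
    "tool-axes shift (m) and turn (10 deg units) from state o to target xyz (m), tool yaw deg"
    from scipy.spatial.transform import Rotation as R
    r=R.from_euler("xyz",o["ee_rot"]); y0=np.degrees(o["ee_rot"][2])
    return (r.inv().apply(np.array(target)-o["tool_pos"])).round(4), round(((y0-yaw+180)%360-180)/10,3)
E
python3 - <<'E'
from h import *
from bench import robot
s=dict(np.load("top0.npz")); im=s["image"]; hsv=cv2.cvtColor(im,cv2.COLOR_RGB2HSV); H,S,V=[hsv[...,i].astype(int) for i in range(3)]
# rim's right boundary: last bright low-sat pixel per row
e=[]
for v in range(145,240):
    u=np.nonzero((S[v,200:245]<50)&(V[v,200:245]>120))[0]
    if len(u): e.append(cast(s,(200+u.max()+.5,v),.05)[:2]*1000)
e=np.array(e,np.float32); vx,vy,x0,y0=cv2.fitLine(e,cv2.DIST_HUBER,0,1,.01).ravel(); print("edge line",x0,y0,np.degrees(np.arctan2(vy,vx)),e[0],e[-1])
brown=(V<110)&((H<20)|(H>165))&(S>60)
for b in((225,205,240,222),(222,228,240,245)):
    m=brown&box(H.shape,*b); print("guide",m.sum(),rect(s,m,.014) if m.sum() else None)
print(cv2.boxPoints(cv2.minAreaRect(e)))
print(shift(robot.get_obs(),(.582,-.326,.12),108.3))
E
```

```text
edge line 547.3484 124.21428 -6.4634852 [689.4061  106.33429] [411.03778 140.27693]
guide 16 [486.5 125.1  18.1   6.   89.8]
guide 16 [424.3 132.4  16.5   7.   78.5]
[[407.4048   109.186165]
 [685.93616   76.639015]
 [689.92883  110.80743 ]
 [411.39746  143.35458 ]]
(array([-0.6583, -0.6575,  0.0856]), np.float64(5.177))
```

Call:
carry_out(steps=[[[-0.658,-0.6575,0.085],5.18,-1],[[-0.658,-0.6575,0.085],5.18,-1],[[-0.658,-0.6575,0.085],5.18,-1],[[-0.658,-0.6575,0.085],5.18,-1],[[-0.658,-0.6575,0.085],5.18,-1],[[-0.658,-0.6575,0.085],5.18,-1],[[-0.658,-0.6575,0.085],5.18,-1],[[-0.658,-0.6575,0.085],5.18,-1],[[-0.658,-0.6575,0.085],5.18,-1],[[-0.658,-0.6575,0.085],5.18,-1]])

```text
time: 1.35
tool_pos: [0.4517, -0.0486, 0.1481]
ee_rot: [3.141, -0.0, 1.889]
wrist_force: [0.3, 1.0, -0.8]
width: 0.0943
finger_force: 0.0
```

Call:
carry_out(steps=[[[0,0,0],0,-1]])

```text
time: 1.48
tool_pos: [0.4516, -0.05, 0.1471]
ee_rot: [-3.139, -0.001, 1.883]
wrist_force: [-0.4, 0.1, 0.2]
width: 0.0944
finger_force: 0.0
```

Run:
```python
from h import *
from bench import robot
o=robot.get_obs();print(o["tool_pos"],o["ee_rot"],shift(o,(.582,-.326,.04),108.3))
```

```text
[ 0.45157753 -0.05002619  0.14713027] [-3.13893232e+00 -7.37702260e-04  1.88304848e+00] (array([-0.3028,  0.0396,  0.1068]), np.float64(-0.041))
```

Call:
carry_out(steps=[[[-0.303,0.0395,0.08],0,-1],[[-0.303,0.0395,0.08],0,-1],[[-0.303,0.0395,0.08],0,-1],[[-0.303,0.0395,0.08],0,-1],[[-0.303,0.0395,0.08],0,-1],[[-0.303,0.0395,0.08],0,-1],[[-0.303,0.0395,0.115],0,-1],[[-0.303,0.0395,0.13],0,-1],[[-0.303,0.0395,0.14],0,-1],[[-0.303,0.0395,0.143],0,-1]])

```text
time: 2.72
tool_pos: [0.584, -0.3211, 0.0059]
ee_rot: [3.141, 0.0, 1.891]
wrist_force: [0.4, 0.2, -0.5]
width: 0.0943
finger_force: 0.0
```

Run:
```python
from h import *
from bench import robot
o=robot.get_obs();print(o["tool_pos"],o["ee_rot"],shift(o,(.582,-.326,.002),108.3))
s=robot.snapshot("side");cv2.imwrite("pics/s1.png",cv2.resize(s["image"][200:380,230:470,::-1],None,fx=3,fy=3))
```

```text
[ 0.5840307  -0.32106326  0.00594752] [3.14134741e+00 2.71558963e-05 1.89060319e+00] (array([-0.004 , -0.0035,  0.0039]), np.float64(0.002))
```

View pics/s1.png

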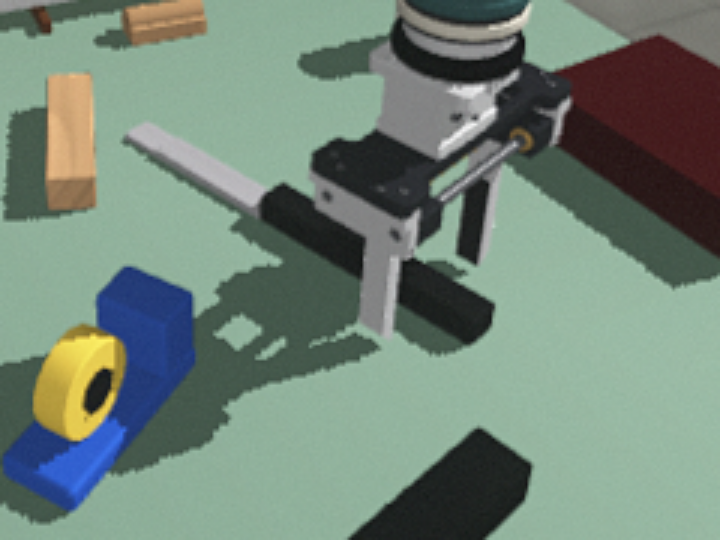

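The fingers straddle the rear of the handle, about crop (430,270). I'll lower slightly, close and lift a little.

Call:
carry_out(steps=[[[0,-0.002,0.002],0,-1],[[0,-0.002,0.002],0,1],[[0,-0.002,0.002],0,1],[[0,-0.002,0.002],0,1],[[0,-0.002,0.002],0,1],[[0,-0.002,0.002],0,1],[[0,-0.002,-0.01],0,1],[[0,-0.002,-0.025],0,1],[[0,-0.002,-0.04],0,1],[[0,-0.002,-0.04],0,1]])

```text
time: 4.03
tool_pos: [0.5835, -0.3235, 0.0487]
ee_rot: [3.138, 0.004, 1.89]
wrist_force: [-0.8, 0.3, -0.0]
width: 0.0073
finger_force: 0.0
```

```bash
cat >> h.py <<'E'
def barpose(s,b=None):
    "blade and handle points from depth in the top view -> axis line"
    pass
E
python3 - <<'E'
from h import *
from bench import robot
s=robot.snapshot("side");cv2.imwrite("pics/s2.png",cv2.resize(s["image"][200:380,230:470,::-1],None,fx=3,fy=3))
E
```

```text
(no output)
```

View pics/s2.png

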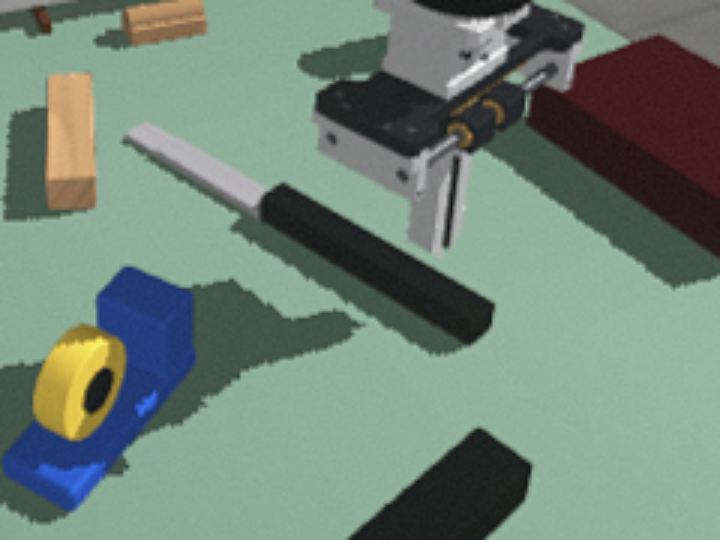

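Blade at crop (190,165) and handle are still flat: the jaws had not finished closing before the lift, and the bar has not moved. I'll open part way, go down, and close for longer.

Call:
carry_out(steps=[[[0,0,0],0,-0.2],[[0,0,0],0,-0.2],[[0,0,0],0,-0.2],[[0,0,0],0,-0.2],[[0,0,0],0,-0.2],[[0,0,0],0,-0.2],[[0,0,0.02],0,-0.2],[[0,0,0.036],0,-0.2],[[0,0,0.042],0,-0.2],[[0,0,0.042],0,-0.2]])

```text
time: 5.32
tool_pos: [0.5816, -0.3222, 0.0025]
ee_rot: [-3.141, -0.001, 1.89]
wrist_force: [-0.4, -0.4, 0.5]
width: 0.0563
finger_force: 0.0
```

Call:
carry_out(steps=[[[0,0,0.001],0,1],[[0,0,0.001],0,1],[[0,0,0.001],0,1],[[0,0,0.001],0,1],[[0,0,0.001],0,1],[[0,0,0.001],0,1]])

```text
time: 6.08
tool_pos: [0.5822, -0.3227, 0.003]
ee_rot: [3.141, 0.0, 1.89]
wrist_force: [-0.1, 0.3, 1.5]
width: 0.0261
finger_force: 30.0
```

Call:
carry_out(steps=[[[0,0,-0.02],0,1],[[0,0,-0.04],0,1],[[0,0,-0.06],0,1],[[0,0,-0.08],0,1],[[0,0,-0.1],0,1],[[0,0,-0.1],0,1]])

```text
time: 6.82
tool_pos: [0.5836, -0.3237, 0.1062]
ee_rot: [3.138, 0.005, 1.89]
wrist_force: [0.2, -1.1, -3.4]
width: 0.0259
finger_force: 30.0
```

Run:
```python
from h import *
from bench import robot
s=robot.snapshot("side");np.savez("s3.npz",**s);cv2.imwrite("pics/s3.png",cv2.resize(s["image"][130:380,200:500,::-1],None,fx=2,fy=2))
```

```text
(no output)
```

View pics/s3.png

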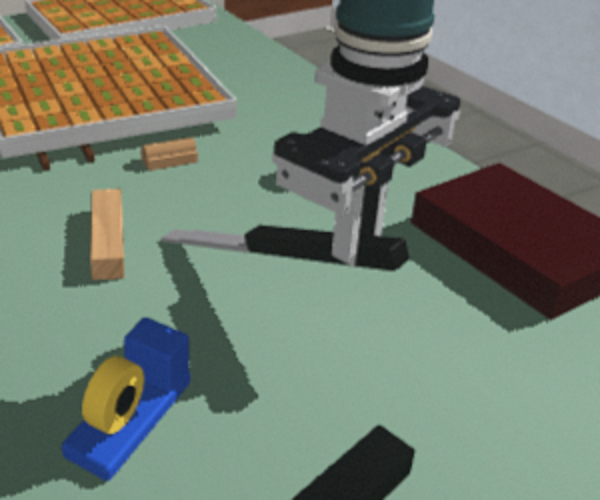

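The bar pivoted in the grip, nose at crop (165,238) still on the table, pitched about 20 degrees down. I'll lift it clear and see whether the tilt holds.

Call:
carry_out(steps=[[[0,0,-0.015],0,1],[[0,0,-0.03],0,1],[[0,0,-0.04],0,1],[[0,0,-0.04],0,1],[[0,0,-0.04],0,1]])

```text
time: 7.5
tool_pos: [0.5823, -0.3228, 0.1429]
ee_rot: [3.141, 0.001, 1.889]
wrist_force: [0.5, -1.9, -3.6]
width: 0.0255
finger_force: 30.0
```

```bash
cat >> h.py <<'E'
def bar3d(s,a,b,c,d):
    "side view: blade points (grey), principal direction, nose end"
    hsv=cv2.cvtColor(s["image"],cv2.COLOR_RGB2HSV); S,V=hsv[...,1],hsv[...,2]
    m=(S<45)&(V>95)&box(S.shape,a,b,c,d)
    n,l,st,_=cv2.connectedComponentsWithStats(m.astype(np.uint8)); m=l==1+st[1:,4].argmax()
    m=cv2.erode(m.astype(np.uint8),np.ones((2,2)))>0
    p=pts(s,m)*1000; c=np.median(p,0); u,_,vt=np.linalg.svd(p-c,full_matrices=False); d=vt[0]*np.sign(vt[0][1])
    t=(p-c)@d; lo,hi=np.percentile(t,[1,99])
    return m.sum(),"pitch",np.degrees(np.arcsin(d[2])).round(1),"yaw",np.degrees(np.arctan2(d[1],d[0])).round(1),"root",(c+lo*d).round(0),"nose",(c+hi*d).round(0)
E
python3 - <<'E'
from h import *
from bench import robot
print(bar3d(dict(np.load("s3.npz")),270,230,330,260))
s=robot.snapshot("side");np.savez("s4.npz",**s)
print(bar3d(s,260,205,330,260)); print(robot.get_obs()["wrist_force"])
E
```

```text
(np.int64(294), 'pitch', np.float64(-22.5), 'yaw', np.float64(104.0), 'root', array([ 537., -209.,   57.]), 'nose', array([507., -89.,   5.]))
(np.int64(223), 'pitch', np.float64(-31.9), 'yaw', np.float64(100.1), 'root', array([ 535., -220.,   75.]), 'nose', array([ 515., -111.,    5.]))
[ 0.69627425 -2.47540659 -3.30399289]
```

The bar turns nearly freely in the grip, so grip height sets its pitch while the nose trails on the table. Plan: drag it at about 38 degrees, bring the nose sideways under the edge past the fulcrum, then lower the grip.

Run:
```python
from h import *
from bench import robot
o=robot.get_obs()
print(o["tool_pos"])
for t in((.582,-.323,.171),(.506,-.323,.171),(.506,-.2,.171)): print(shift(o,t,83.5))
```

```text
[ 0.5821814  -0.32281227  0.14266382]
(array([-0.0001, -0.0002, -0.0283]), np.float64(2.475))
(array([ 0.0237, -0.0724, -0.0284]), np.float64(2.475))
(array([ 0.1405, -0.0339, -0.0284]), np.float64(2.475))
```

Call:
carry_out(steps=[[[0,0,-0.014],0.4,1],[[0,0,-0.028],0.8,1],[[0.006,-0.018,-0.028],1.2,1],[[0.012,-0.036,-0.028],1.6,1],[[0.018,-0.054,-0.028],2.0,1],[[0.024,-0.072,-0.028],2.48,1],[[0.053,-0.062,-0.028],2.48,1],[[0.082,-0.053,-0.028],2.48,1],[[0.111,-0.043,-0.028],2.48,1],[[0.14,-0.034,-0.028],2.48,1]])

```text
time: 8.8
tool_pos: [0.5054, -0.1995, 0.1703]
ee_rot: [-3.141, 0.0, 1.456]
wrist_force: [0.5, -0.9, -4.0]
width: 0.026
finger_force: 30.0
```

Run:
```python
from h import *
from bench import robot
o=robot.get_obs()
print(o["tool_pos"],np.degrees(o["ee_rot"]))
for t in((.506,-.079,.171),(.5656,-.0858,.171)): print(shift(o,t,83.5))
s=robot.snapshot("side");print(bar3d(s,225,150,330,280));cv2.imwrite("pics/s5.png",cv2.resize(s["image"][100:350,150:450,::-1],None,fx=2,fy=2))
```

```text
[ 0.50539695 -0.19947256  0.17031408] [-1.79963242e+02  9.97147449e-03  8.34439205e+01]
(array([ 0.1198, -0.0132, -0.0007]), np.float64(-0.006))
(array([ 0.1198,  0.0468, -0.0007]), np.float64(-0.006))
(np.int64(817), 'pitch', np.float64(-28.5), 'yaw', np.float64(85.2), 'root', array([ 477., -222.,  228.]), 'nose', array([511., 188.,   5.]))
```

View pics/s5.png

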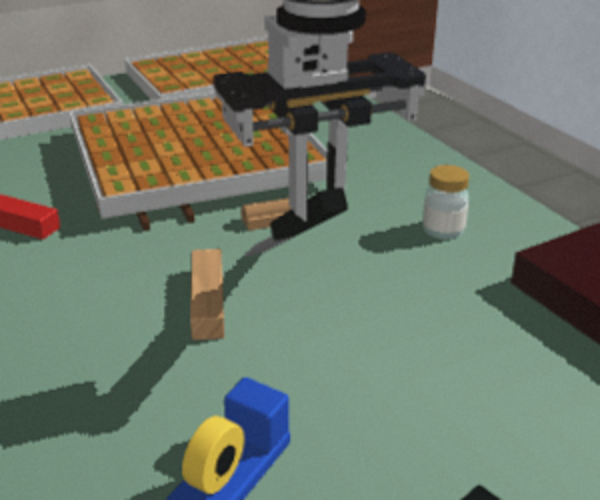

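The bar's blade shows at crop (265,243), its nose near (245,256) trailing on the table, clear of the wooden block. I'll check the nose point by casting it.

Run:
```python
from h import *
from bench import robot
s=robot.snapshot("side")
hsv=cv2.cvtColor(s["image"],cv2.COLOR_RGB2HSV); m=(hsv[...,1]<60)&(hsv[...,2]>80)&box(hsv.shape[:2],262,215,288,236)
v,u=np.nonzero(m); print(m.sum(),u.min(),u.max(),v.min(),v.max())
p=pts(s,m)*1000; p=p[np.argsort(p[:,1])]; print(p[:6].round(),p[-6:].round()); print("cast",cast(s,(u.min(),v[u==u.min()].mean()),.003))
```

```text
410 262 287 215 235
[[502. -98.  97.]
 [503. -95.  88.]
 [505. -87.  86.]
 [506. -80.  76.]
 [506. -79.  78.]
 [521. -73.  66.]] [[517.  72.  -1.]
 [526.  74.  -4.]
 [524.  75.  -1.]
 [527.  75.  -2.]
 [521.  76.  -1.]
 [518.  77.  -1.]]
cast [0.49879891 0.02925888 0.003     ]
```

```bash
cat >> h.py <<'E'
def blade(s,g,nose=None):
    "blade points off the table within 25 mm of the vertical plane through grip g (m), yaw 83.5 -> pitch line"
    p=pts(s,s["z_map"]>0); u=np.array([np.cos(np.radians(83.5)),np.sin(np.radians(83.5))]); w=np.array([u[1],-u[0]])
    a=(p[:,:2]-g[:2])@u*1000; b=(p[:,:2]-g[:2])@w*1000; z=p[:,2]*1000
    k=(a>125)&(a<275)&(abs(b)<25)&(z>6)&(z<g[2]*1000)
    return a[k],b[k],z[k]
E
python3 - <<'E'
from h import *
from bench import robot
s=robot.snapshot("side");g=robot.get_obs()["tool_pos"]
a,b,z=blade(s,g); f=np.polyfit(a,z,1); print(len(a),f,np.degrees(np.arctan(f[0])),"a at top z=3:",(3-f[1])/f[0],np.median(b),np.polyfit(a,b,1), a.max(),z[a.argmax()])
print(cast(s,(272.5,228),.002))
E
```

```text
103 [-0.24566889 79.51544873] -13.802449343212768 a at top z=3: 311.45762745399776 7.808362029536657 [  0.21169236 -40.2621509 ] 274.32654429678263 25.29684015671828
[0.51588695 0.00119899 0.002     ]
```

The nose casts to about (516,1) mm against (529,10) expected, so it is on the table as planned. Going forward.

Call:
carry_out(steps=[[[0.03,-0.003,-0.001],0,1],[[0.06,-0.006,-0.001],0,1],[[0.09,-0.01,-0.001],0,1],[[0.12,-0.013,-0.001],0,1],[[0.12,-0.013,-0.001],0,1]])

```text
time: 9.57
tool_pos: [0.5062, -0.0783, 0.171]
ee_rot: [-3.14, -0.001, 1.459]
wrist_force: [0.2, -0.4, -5.5]
width: 0.0254
finger_force: 30.0
```

Run:
```python
from h import *
from bench import robot
o=robot.get_obs();print(o["tool_pos"],o["wrist_force"])
s=robot.snapshot("side");np.savez("s6.npz",**s);cv2.imwrite("pics/s6.png",cv2.resize(s["image"][130:270,170:350,::-1],None,fx=4,fy=4))
s=robot.snapshot("top");np.savez("t6.npz",**s)
print(shift(o,(.5656,-.0858,.171),83.5))
```

```text
[ 0.50617293 -0.07827004  0.17103919] [ 0.23551073 -0.35937549 -5.52575483]
(array([-0.0009,  0.0599, -0.    ]), np.float64(0.01))
```

View pics/s6.png

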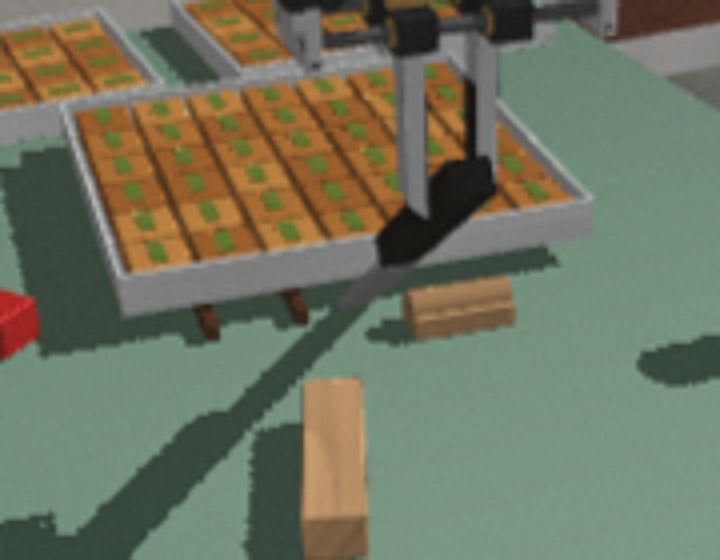

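The bar is beside the fulcrum, its nose near crop (345,305) in front of the tray edge and clear of the guide stubs at (205,320) and (295,305). I'll check that point.

Run:
```python
from h import *
s=dict(np.load("s6.npz"))
for uv in((256,206),(258,205)): print(cast(s,uv,.003), pts(s,box(s["z_map"].shape,uv[0]-1,uv[1]-1,uv[0]+2,uv[1]+2)).round(3)[:9:2].tolist())
# handle front end top, px
for uv in ((265,195),): print(pts(s,box(s["z_map"].shape,uv[0]-2,uv[1]-1,uv[0]+3,uv[1]+2)).round(3)[::3].tolist())
t=dict(np.load("t6.npz")); p=pts(t,t["z_map"]>0); 
u=np.array([.113,.9936]); G=np.array([.506,-.078]); a=(p[:,:2]-G)@u; b=(p[:,:2]-G)@np.array([.9936,-.113])
for i in range(-60,240,20):
    k=(abs(a*1000-i)<8)&(abs(b)<.009); print(i,np.median(p[k,2]).round(3) if k.any() else None, end="; ")
```

```text
[0.52024171 0.12349209 0.003     ] [[0.515, 0.116, 0.011], [0.515, 0.102, 0.018], [0.518, 0.117, 0.007], [0.518, 0.126, -0.001], [0.523, 0.122, -0.0]]
[0.52737338 0.12622912 0.003     ] [[0.513, 0.095, 0.026], [0.516, 0.09, 0.027], [0.518, 0.101, 0.018], [0.52, 0.114, 0.008], [0.529, 0.123, 0.001]]
[[0.544, 0.126, 0.034], [0.502, 0.001, 0.103], [0.505, 0.022, 0.09], [0.503, -0.002, 0.101], [0.503, 0.012, 0.092]]
-60 0.562; -40 0.562; -20 0.562; 0 0.562; 20 0.561; 40 0.562; 60 0.556; 80 0.126; 100 0.112; 120 0.076; 140 0.062; 160 0.044; 180 0.029; 200 0.011; 220 0.045;
```

Call:
carry_out(steps=[[[-0.001,0.015,0],0,1],[[-0.001,0.03,0],0,1],[[-0.001,0.045,0],0,1],[[-0.001,0.06,0],0,1],[[-0.001,0.064,0],0,1],[[-0.001,0.064,0],0,1]])

```text
time: 10.42
tool_pos: [0.5705, -0.0879, 0.1714]
ee_rot: [-3.142, -0.0, 1.457]
wrist_force: [1.1, -0.3, -6.0]
width: 0.0259
finger_force: 30.0
```

```bash
cat >> h.py <<'E'
def prof(t,G,lo=60,hi=240,F=np.array([.5836,.0742])):
    u=np.array([.113,.9936]); v=np.array([.9936,-.113]); p=pts(t,t["z_map"]>0); a=(p[:,:2]-G)@u*1000; b=(p[:,:2]-G)@v*1000
    for i in range(lo,hi,15):
        k=(abs(a-i)<8)&(abs(b)<25)&(p[:,2]<.2)
        q=p[k]; 
        if not len(q): continue
        top=q[:,2]>np.percentile(q[:,2],60); print(i,"z",np.median(q[top,2]).round(3),"lat",np.median(b[k][top]).round(1),end="; ")
    print("grip vs fulcrum along,lat",((G-F)@u*1000).round(1),((G-F)@v*1000).round(1))
E
python3 - <<'E'
from h import *
from bench import robot
o=robot.get_obs();print(o["tool_pos"],o["wrist_force"])
t=robot.snapshot("top"); prof(t,o["tool_pos"][:2])
print(shift(o,(.5626,-.1106,.11),83.5))
E
```

```text
[ 0.57046973 -0.0878719   0.17139715] [ 1.05053884 -0.31838531 -6.00260096]
60 z 0.142 lat 3.8; 75 z 0.134 lat -1.5; 90 z 0.121 lat -1.9; 105 z 0.11 lat -4.1; 120 z 0.079 lat -1.1; 135 z 0.067 lat -0.9; 150 z 0.056 lat -1.0; 165 z 0.044 lat -2.0; 180 z 0.032 lat -2.1; 195 z 0.017 lat -3.0; 210 z 0.045 lat -1.5; 225 z 0.047 lat -2.8; grip vs fulcrum along,lat -162.5 5.3
(array([-0.0235, -0.0052,  0.0614]), np.float64(-0.004))
```

Call:
carry_out(steps=[[[-0.008,-0.002,0.011],0,1],[[-0.016,-0.003,0.021],0,1],[[-0.021,-0.003,0.03],0,1],[[-0.023,-0.003,0.041],0,1],[[-0.024,-0.003,0.051],0,1],[[-0.024,-0.003,0.061],0,1],[[-0.024,-0.003,0.071],0,1],[[-0.024,-0.003,0.071],0,1]])

```text
time: 11.48
tool_pos: [0.5638, -0.1107, 0.0992]
ee_rot: [-3.14, -0.001, 1.457]
wrist_force: [0.6, 1.5, -4.2]
width: 0.0256
finger_force: 30.0
```

Run:
```python
from h import *
from bench import robot
o=robot.get_obs();print(o["tool_pos"],o["wrist_force"])
t=robot.snapshot("top"); prof(t,o["tool_pos"][:2],60,260)
s=robot.snapshot("side");np.savez("s7.npz",**s);cv2.imwrite("pics/s7.png",cv2.resize(s["image"][130:270,170:350,::-1],None,fx=4,fy=4))
```

```text
[ 0.56383286 -0.11068455  0.09918345] [ 0.63130086  1.52604361 -4.23090275]
60 z 0.097 lat 2.0; 75 z 0.092 lat -1.3; 90 z 0.088 lat -1.0; 105 z 0.082 lat -2.3; 120 z 0.077 lat -4.2; 135 z 0.056 lat 0.2; 150 z 0.051 lat 0.5; 165 z 0.045 lat -1.1; 180 z 0.04 lat -1.7; 195 z 0.035 lat -2.3; 210 z 0.03 lat -2.5; 225 z 0.025 lat -1.0; 240 z 0.048 lat -3.2; 255 z 0.049 lat -5.9; grip vs fulcrum along,lat -185.9 1.3
```

View pics/s7.png

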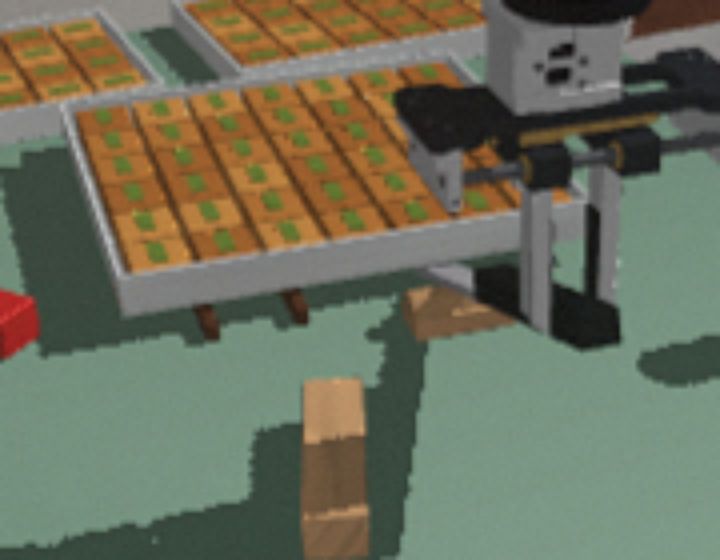

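The bar lies over the fulcrum near crop (455,290), with its nose beneath the tray edge and the handle up about 19 degrees. Time to lever: lower the grip along the arc.

Call:
carry_out(steps=[[[-0.005,0,0.012],0,1],[[-0.009,0,0.024],0,1],[[-0.012,0,0.033],0,1],[[-0.015,0,0.043],0,1],[[-0.017,0,0.052],0,1],[[-0.018,0,0.06],0,1],[[-0.018,0,0.06],0,1]])

```text
time: 12.45
tool_pos: [0.5625, -0.1297, 0.0399]
ee_rot: [3.141, 0.001, 1.457]
wrist_force: [2.3, 1.9, 0.6]
width: 0.0259
finger_force: 30.0
```

Call:
carry_out(steps=[[[0,0,0.006],0,1],[[-0.001,0,0.011],0,1],[[-0.001,0,0.016],0,1],[[-0.001,0,0.016],0,1]])

```text
time: 12.95
tool_pos: [0.5628, -0.1311, 0.0258]
ee_rot: [3.14, 0.002, 1.457]
wrist_force: [0.5, 0.6, 6.4]
width: 0.0258
finger_force: 30.0
```

Call:
carry_out(steps=[[[0,0,0.004],0,1],[[0,0,0.008],0,1],[[0,0,0.011],0,1],[[0,0,0.012],0,1],[[0,0,0.012],0,1]])

```text
time: 13.58
tool_pos: [0.5631, -0.1316, 0.0146]
ee_rot: [3.139, 0.003, 1.457]
wrist_force: [-0.3, 0.9, 8.8]
width: 0.0258
finger_force: 30.0
```

```bash
cat >> h.py <<'E'
def trayang(s):
    "slope of the tray's filled top / wall tops along stand x, by depth"
    p=pts(s,s["z_map"]>0); E=np.array([.5473,.1242]); u=np.array([.113,.9936]); v=np.array([.9936,-.113])
    a=(p[:,:2]-E)@u; b=(p[:,:2]-E)@v
    k=(a>.02)&(a<.3)&(abs(b)<.15)&(p[:,2]>.02)&(p[:,2]<.1)
    for _ in range(3):
        f=np.polyfit(a[k],p[k,2],1); k&=abs(np.polyval(f,a)-p[:,2])<.006
    return "tray theta",(-f[0]).round(4),"z at edge",f[1].round(4),k.sum()
E
python3 - <<'E'
from h import *
from bench import robot
o=robot.get_obs();print(o["tool_pos"],o["wrist_force"])
print(trayang(dict(np.load("top0.npz"))))
t=robot.snapshot("top"); print(trayang(t)); prof(t,o["tool_pos"][:2],100,260)
E
```

```text
[ 0.56308283 -0.13155393  0.01455052] [-0.34151077  0.87634244  8.79636949]
('tray theta', np.float64(0.0002), 'z at edge', np.float64(0.0466), np.int64(7496))
('tray theta', np.float64(0.0618), 'z at edge', np.float64(0.0666), np.int64(7655))
100 z 0.042 lat -1.9; 115 z 0.044 lat -0.2; 130 z 0.044 lat -4.2; 145 z 0.031 lat -3.4; 160 z 0.033 lat -1.9; 175 z 0.034 lat -3.6; 190 z 0.034 lat -2.5; 205 z 0.036 lat -0.3; 220 z 0.038 lat -1.3; 235 z 0.039 lat -0.7; 250 z 0.039 lat -2.8; grip vs fulcrum along,lat -206.8 2.9
```

Tray is at about 0.062 rad with the bar over the fulcrum. I'll hold briefly, release and rise.

Call:
carry_out(steps=[[[0,0,0.001],0,1],[[0,0,0.001],0,1],[[0,0,0],0,-0.4],[[0,0,0],0,-0.4],[[0,0,0],0,-0.4],[[0,0,0],0,-0.4],[[0,0,0],0,-0.4],[[0,0,-0.03],0,-0.4],[[0,0,-0.08],0,-0.4],[[0,0,-0.1],0,-0.4]])

```text
time: 14.88
tool_pos: [0.5638, -0.1308, 0.1164]
ee_rot: [3.136, 0.001, 1.457]
wrist_force: [0.6, -0.5, -1.2]
width: 0.0659
finger_force: 0.0
```

Run:
```python
from h import *
from bench import robot
o=robot.get_obs();print(o["tool_pos"],o["width"])
t=robot.snapshot("top"); print(trayang(t)); 
hsv=cv2.cvtColor(t["image"],cv2.COLOR_RGB2HSV); H,S,V=[hsv[...,i].astype(int) for i in range(3)]
m=(H<25)&(S>60)&(V>90)&box(H.shape,265,210,325,250); print("shim",rect(t,m,.03))
for z in (.06,.004):print(shift(o,(.4185,-.112,z),68.6))
```

```text
[ 0.56384388 -0.13075106  0.11637251] 0.06589443636751302
('tray theta', np.float64(0.0625), 'z at edge', np.float64(0.0669), np.int64(7650))
shim [454.2 -19.3  42.3  37.6  71.2]
(array([ 0.0022, -0.1468,  0.0555]), np.float64(1.488))
(array([ 0.0023, -0.1472,  0.1115]), np.float64(1.488))
```

Call:
carry_out(steps=[[[0.002,-0.05,0],0.7,-0.4],[[0.002,-0.1,0.02],1.49,-0.4],[[0.002,-0.147,0.055],1.49,-0.4],[[0.002,-0.147,0.09],1.49,-0.4],[[0.002,-0.147,0.105],1.49,-0.4],[[0.002,-0.147,0.11],1.49,-0.4],[[0.002,-0.147,0.111],1.49,-0.4]])

```text
time: 15.8
tool_pos: [0.4176, -0.1119, 0.0023]
ee_rot: [3.14, -0.0, 1.197]
wrist_force: [0.2, -0.3, -0.3]
width: 0.0659
finger_force: 0.0
```

Call:
carry_out(steps=[[[0,0,0.001],0,1],[[0,0,0.001],0,1],[[0,0,0.001],0,1],[[0,0,0.001],0,1],[[0,0,0.001],0,1]])

```text
time: 16.42
tool_pos: [0.4168, -0.1117, 0.001]
ee_rot: [3.14, -0.0, 1.197]
wrist_force: [0.9, -0.2, 1.0]
width: 0.0362
finger_force: 29.9
```

Run:
```python
from h import *
from bench import robot
o=robot.get_obs();print(o["tool_pos"],o["width"],np.degrees(o["ee_rot"]))
s=robot.snapshot("side");cv2.imwrite("pics/s8.png",cv2.resize(s["image"][130:290,170:370,::-1],None,fx=3,fy=3))
g=np.array([.4565,.1345]);u=np.array([.113,.9936])
# shim centre target at guides x=-90 (front end at -20), then x=-70
for x in(-110,-90,-70,-50): c=g+x/1000*u; t=c-.05*u; print(x,shift(o,(t[0],t[1],o["tool_pos"][2]),83.5))
```

```text
[ 0.4168371  -0.11170346  0.00101875] 0.03617688161041102 [ 1.79932352e+02 -2.84992637e-03  6.85710703e+01]
-110 (array([ 0.0891, -0.0118, -0.    ]), np.float64(-1.493))
-90 (array([ 0.1084, -0.0169, -0.    ]), np.float64(-1.493))
-70 (array([ 0.1277, -0.0221, -0.    ]), np.float64(-1.493))
-50 (array([ 0.1471, -0.0272, -0.    ]), np.float64(-1.493))
```

View pics/s8.png

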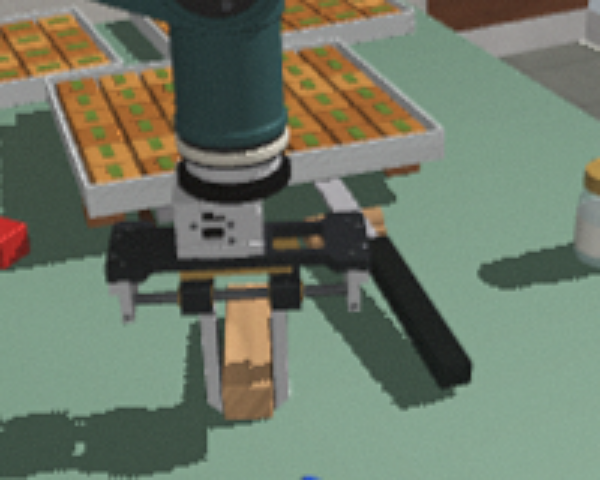

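The block is gripped at crop (248,345); the bar still props the tray. I'll bring the block square in front of the guides.

Call:
carry_out(steps=[[[0.02,-0.002,-0.001],-0.5,1],[[0.04,-0.005,-0.001],-1.0,1],[[0.06,-0.008,-0.001],-1.49,1],[[0.08,-0.011,-0.001],-1.49,1],[[0.089,-0.012,-0.001],-1.49,1],[[0.089,-0.012,-0.001],-1.49,1]])

```text
time: 17.23
tool_pos: [0.4374, -0.024, 0.0013]
ee_rot: [-3.141, 0.0, 1.458]
wrist_force: [-0.3, -1.4, -1.2]
width: 0.0353
finger_force: 29.9
```

Run:
```python
from h import *
from bench import robot
o=robot.get_obs();print(o["tool_pos"],o["wrist_force"],np.degrees(o["ee_rot"][2]))
s=robot.snapshot("side"); hsv=cv2.cvtColor(s["image"],cv2.COLOR_RGB2HSV); H,S,V=[hsv[...,i].astype(int) for i in range(3)]
g=np.array([.4565,.1345]);u=np.array([.113,.9936]);v=np.array([.9936,-.113])
m=(H<25)&(S>60)&(V>60); p=pts(s,m); a=(p[:,:2]-g)@u*1000;b=(p[:,:2]-g)@v*1000;z=p[:,2]*1000
k=(abs(b)<40)&(a<0)&(a>-200)&(z>20)&(z<36); print("shim top",k.sum(),"a",np.percentile(a[k],[1,99]),"b",np.percentile(b[k],[2,98]))
k=(abs(b)<60)&(a<5)&(a>-35)&(z>3)&(z<20); print("guides b",np.sort(b[k]).round()[::4])
t=robot.snapshot("top"); print(trayang(t))
p=pts(t,t["z_map"]>0); a=(p[:,:2]-g)@u*1000;b=(p[:,:2]-g)@v*1000;z=p[:,2]*1000
k=(abs(b)<45)&(a<-30)&(a>-75)&(z>22)&(z<38); print("shim top(top cam)",k.sum(),"a",a[k].max() if k.any() else 0,"b",np.percentile(b[k],[2,98]) if k.any() else 0)
k=(abs(b)<60)&(a<-2)&(a>-25)&(z>7)&(z<20); print("guides top b",np.sort(b[k]).round())
```

```text
[ 0.43741743 -0.02403821  0.00128841] [-0.31137514 -1.4433582  -1.15508188] 83.53692320451523
shim top 334 a [-180.93455567  -57.27778303] b [-18.48661546  15.87211629]
guides b [-35. -28.  28.]
('tray theta', np.float64(0.0619), 'z at edge', np.float64(0.0668), np.int64(7656))
shim top(top cam) 147 a -38.26923617701471 b [-18.01080944  16.00085379]
guides top b [-56. -55. -42. -36. -35. -35. -35. -32. -30. -30. -29. -29. -17.  -7.
   5.  25.  25.  25.  25.  26.  27.  28.  28.  28.  29.  30.  31.  31.
  31.  32.  32.  34.  34.  34.  34.]
```

Block and guides line up within a couple of millimetres. Pushing in, with a force check.

Call:
carry_out(steps=[[[0.012,0,0],0,1],[[0.024,0,0],0,1],[[0.034,0,0],0,1],[[0.044,0,0],0,1],[[0.052,0,0],0,1],[[0.052,0,0],0,1]])

```text
time: 18.08
tool_pos: [0.4437, 0.028, 0.0016]
ee_rot: [3.142, 0.0, 1.458]
wrist_force: [0.3, 0.1, -0.0]
width: 0.0363
finger_force: 29.9
```

Call:
carry_out(steps=[[[0.006,0,0],0,1],[[0.012,0,0],0,1],[[0.016,0,0],0,1],[[0.018,0,0],0,1]])

```text
time: 18.58
tool_pos: [0.4457, 0.0455, 0.0016]
ee_rot: [3.142, -0.0, 1.457]
wrist_force: [-0.1, -0.4, -2.0]
width: 0.0358
finger_force: 29.9
```

Call:
carry_out(steps=[[[0.001,0,0],0,1],[[0.002,0,0],0,1],[[0.002,0,0],0,1]])

```text
time: 18.95
tool_pos: [0.4459, 0.0472, 0.0016]
ee_rot: [3.141, -0.0, 1.457]
wrist_force: [0.0, -0.2, -1.0]
width: 0.0356
finger_force: 29.9
```

Call:
carry_out(steps=[[[0.001,0,0],0,1],[[0.002,0,0],0,1],[[0.002,0,0],0,1]])

```text
time: 19.32
tool_pos: [0.4461, 0.0493, 0.0016]
ee_rot: [-3.142, -0.0, 1.457]
wrist_force: [0.1, -0.7, -1.6]
width: 0.0359
finger_force: 29.9
```

Call:
carry_out(steps=[[[0.0015,0,0],0,1],[[0.003,0,0],0,1],[[0.003,0,0],0,1]])

```text
time: 19.7
tool_pos: [0.4465, 0.0524, 0.0016]
ee_rot: [-3.142, -0.0, 1.457]
wrist_force: [0.2, 0.3, -1.0]
width: 0.0357
finger_force: 29.9
```

Call:
carry_out(steps=[[[0.0015,0,0],0,1],[[0.003,0,0],0,1],[[0.003,0,0],0,1]])

```text
time: 20.08
tool_pos: [0.4468, 0.0553, 0.0016]
ee_rot: [3.142, -0.0, 1.457]
wrist_force: [0.5, 0.1, -0.5]
width: 0.0356
finger_force: 29.9
```

Call:
carry_out(steps=[[[0.0015,0,0],0,1],[[0.003,0,0],0,1],[[0.003,0,0],0,1]])

```text
time: 20.45
tool_pos: [0.4472, 0.0575, 0.0017]
ee_rot: [3.141, 0.001, 1.457]
wrist_force: [0.0, -3.2, -0.3]
width: 0.036
finger_force: 29.9
```

Contact felt at about 3 N, with the block's front end near x 44 mm. I'll press slightly more and hold.

Call:
carry_out(steps=[[[0.0007,0,0],0,1],[[0.0007,0,0],0,1],[[0.0007,0,0],0,1],[[0.0007,0,0],0,1]])

```text
time: 20.95
tool_pos: [0.4473, 0.0576, 0.0017]
ee_rot: [3.141, 0.003, 1.457]
wrist_force: [-0.9, -4.7, 0.2]
width: 0.0355
finger_force: 29.9
```

Run:
```python
from h import *
from bench import robot
t=robot.snapshot("top"); print(trayang(t),robot.get_obs()["wrist_force"])
s=robot.snapshot("side"); hsv=cv2.cvtColor(s["image"],cv2.COLOR_RGB2HSV); H,S,V=[hsv[...,i].astype(int) for i in range(3)]
g=np.array([.4565,.1345]);u=np.array([.113,.9936]);v=np.array([.9936,-.113])
m=(H<25)&(S>60)&(V>60); p=pts(s,m); a=(p[:,:2]-g)@u*1000;b=(p[:,:2]-g)@v*1000;z=p[:,2]*1000
k=(abs(b)<40)&(a<0)&(a>-200)&(z>20)&(z<36); print("shim rear top a",np.percentile(a[k],[1,99]),"b",np.percentile(b[k],[2,98]),"z",np.median(z[k]))
```

```text
('tray theta', np.float64(0.062), 'z at edge', np.float64(0.0668), np.int64(7551)) [-0.32935115 -5.5091817  -0.10589813]
shim rear top a [-99.36722672  -2.89552876] b [-17.56068253  16.12159701] z 29.44456317865738
```

Call:
carry_out(steps=[[[0,0,0],0,-0.4],[[0,0,0],0,-0.4],[[0,0,0],0,-0.4],[[0,0,0],0,-0.4],[[0,0,-0.03],0,-0.4],[[0,0,-0.08],0,-0.4],[[0,0,-0.11],0,-0.4],[[0,0,-0.11],0,-0.4]])

```text
time: 22.05
tool_pos: [0.4493, 0.059, 0.1145]
ee_rot: [3.135, -0.001, 1.457]
wrist_force: [0.3, 0.6, 0.1]
width: 0.0658
finger_force: 0.0
```

Run:
```python
from h import *
from bench import robot
o=robot.get_obs(); print(o["tool_pos"],o["wrist_force"])
for z in(.12,.06,.014): print(shift(o,(.563,-.1315,z),83.5))
t=robot.snapshot("top"); print(trayang(t)); prof(t,np.array([.563,-.1315]),-45,260)
```

```text
[0.4493398  0.05903971 0.11447623] [0.34589594 0.62904555 0.05723792]
(array([-0.1764,  0.1346, -0.0048]), np.float64(-0.002))
(array([-0.1765,  0.1342,  0.0552]), np.float64(-0.002))
(array([-0.1765,  0.1339,  0.1012]), np.float64(-0.002))
('tray theta', np.float64(0.0624), 'z at edge', np.float64(0.0669), np.int64(7285))
-45 z 0.005 lat 4.1; -30 z 0.032 lat -0.8; -15 z 0.034 lat -3.1; 0 z 0.034 lat -3.5; 15 z 0.036 lat -2.8; 30 z 0.037 lat -0.8; 45 z 0.038 lat -0.7; 60 z 0.04 lat -2.3; 75 z 0.041 lat -3.4; 90 z 0.042 lat -3.3; 105 z 0.043 lat -3.4; 120 z 0.045 lat -3.1; 135 z 0.043 lat -1.9; 150 z 0.032 lat -2.2; 165 z 0.034 lat -1.5; 180 z 0.035 lat -3.0; 195 z 0.036 lat -2.5; 210 z 0.037 lat -1.2; 225 z 0.039 lat -2.5; 240 z 0.039 lat -2.8; 255 z 0.066 lat 0.7; grip vs fulcrum along,lat -206.7 2.8
```

Call:
carry_out(steps=[[[-0.06,0.045,0],0,-0.1],[[-0.12,0.09,0],0,-0.1],[[-0.176,0.132,0.02],0,-0.1],[[-0.176,0.132,0.06],0,-0.1],[[-0.176,0.132,0.085],0,-0.1],[[-0.176,0.132,0.097],0,-0.1],[[-0.176,0.132,0.1],0,-0.1],[[-0.176,0.132,0.1],0,-0.1]])

```text
time: 23.1
tool_pos: [0.5588, -0.1306, 0.0123]
ee_rot: [3.14, 0.0, 1.458]
wrist_force: [-0.5, 0.2, -0.8]
width: 0.0515
finger_force: 0.0
```

Call:
carry_out(steps=[[[0,0,0],0,1],[[0,0,0],0,1],[[0,0,0],0,1],[[0,0,0],0,1],[[0,0,0],0,1],[[0,0,0],0,1]])

```text
time: 23.85
tool_pos: [0.5594, -0.1312, 0.0123]
ee_rot: [3.139, 0.0, 1.457]
wrist_force: [3.2, 0.2, 2.2]
width: 0.0258
finger_force: 30.0
```

Gripped. Letting the tray down gently, reversing the arc.

Call:
carry_out(steps=[[[0,0,-0.005],0,1],[[0,0,-0.01],0,1],[[0.001,0,-0.015],0,1],[[0.001,0,-0.02],0,1],[[0.002,0,-0.025],0,1],[[0.003,0,-0.031],0,1],[[0.005,0,-0.038],0,1],[[0.006,0,-0.045],0,1],[[0.008,0,-0.052],0,1],[[0.008,0,-0.052],0,1]])

```text
time: 25.1
tool_pos: [0.5598, -0.1228, 0.0645]
ee_rot: [3.14, -0.0, 1.457]
wrist_force: [0.1, -0.4, -4.0]
width: 0.0255
finger_force: 30.0
```

Run:
```python
from h import *
from bench import robot
o=robot.get_obs(); print(o["tool_pos"],o["wrist_force"])
t=robot.snapshot("top"); print(trayang(t)); prof(t,o["tool_pos"][:2],100,260)
```

```text
[ 0.55978459 -0.12276347  0.0644687 ] [ 0.06501286 -0.41137769 -3.99060274]
('tray theta', np.float64(0.0354), 'z at edge', np.float64(0.0581), np.int64(7593))
100 z 0.069 lat -3.6; 115 z 0.067 lat -0.3; 130 z 0.063 lat -1.2; 145 z 0.046 lat -2.6; 160 z 0.044 lat -0.2; 175 z 0.041 lat 0.2; 190 z 0.039 lat -1.2; 205 z 0.037 lat -0.1; 220 z 0.034 lat -2.4; 235 z 0.03 lat -1.5; 250 z 0.057 lat 0.4; grip vs fulcrum along,lat -198.4 -1.4
```

Tray rests on the block at 0.035 rad and the bar is free. I'll withdraw by the entry route: raise, move sideways off the fulcrum, then back.

Call:
carry_out(steps=[[[0.006,0,-0.018],0,1],[[0.0125,0,-0.034],0,1],[[0.0125,0,-0.045],0,1],[[0.0125,0,-0.056],0,1],[[0.0135,0,-0.066],0,1],[[0.0145,0,-0.076],0,1],[[0.019,0,-0.085],0,1],[[0.025,0,-0.095],0,1],[[0.032,0,-0.105],0,1],[[0.032,0,-0.105],0,1]])

```text
time: 26.4
tool_pos: [0.5637, -0.0907, 0.17]
ee_rot: [3.139, 0.0, 1.458]
wrist_force: [0.4, -0.5, -5.9]
width: 0.0257
finger_force: 30.0
```

Run:
```python
from h import *
from bench import robot
o=robot.get_obs(); print(o["tool_pos"],o["wrist_force"])
t=robot.snapshot("top"); print(trayang(t)); prof(t,o["tool_pos"][:2],100,240)
```

```text
[ 0.56371108 -0.09071659  0.17001957] [ 0.36627654 -0.48618004 -5.902172  ]
('tray theta', np.float64(0.0362), 'z at edge', np.float64(0.0582), np.int64(7585))
100 z 0.116 lat -0.3; 115 z 0.084 lat -3.0; 130 z 0.071 lat -3.1; 145 z 0.06 lat -0.5; 160 z 0.05 lat -0.7; 175 z 0.038 lat -1.6; 190 z 0.024 lat -0.0; 205 z 0.012 lat -1.0; 220 z 0.055 lat 1.1; 235 z 0.059 lat -1.8; grip vs fulcrum along,lat -166.1 -1.1
```

Call:
carry_out(steps=[[[0,-0.02,0],0,1],[[0,-0.04,0],0,1],[[0,-0.06,0],0,1],[[-0.02,-0.062,0],0,1],[[-0.045,-0.062,0],0,1],[[-0.07,-0.062,0],0,1],[[-0.095,-0.062,0],0,1],[[-0.095,-0.062,0],0,1]])

```text
time: 27.45
tool_pos: [0.4901, -0.1809, 0.1689]
ee_rot: [3.141, 0.002, 1.454]
wrist_force: [-0.3, -1.9, -2.7]
width: 0.0258
finger_force: 30.0
```

Call:
carry_out(steps=[[[-0.01,0,0.02],0,1],[[-0.02,0,0.04],0,1],[[-0.03,0,0.06],0,1],[[-0.04,0,0.08],0,1],[[-0.05,0,0.1],0,1],[[-0.06,0,0.12],0,1],[[-0.065,0,0.14],0,1],[[-0.07,0,0.152],0,1],[[-0.07,0,0.16],0,1],[[-0.07,0,0.16],0,1]])

```text
time: 28.7
tool_pos: [0.4826, -0.2481, 0.0085]
ee_rot: [-3.141, -0.0, 1.457]
wrist_force: [0.5, 0.0, -4.1]
width: 0.0259
finger_force: 30.0
```

Run:
```python
from h import *
from bench import robot
o=robot.get_obs(); print(o["tool_pos"],o["wrist_force"])
t=robot.snapshot("top"); print(trayang(t)); prof(t,o["tool_pos"][:2],100,300)
```

```text
[ 0.48258811 -0.24805587  0.0084729 ] [ 0.53084847  0.0071824  -4.08025255]
('tray theta', np.float64(0.0353), 'z at edge', np.float64(0.0581), np.int64(7553))
100 z 0.026 lat -0.4; 115 z 0.025 lat -2.4; 130 z 0.025 lat -1.3; 145 z 0.011 lat -3.5; 160 z 0.01 lat 0.2; 175 z 0.011 lat -0.7; 190 z 0.009 lat -0.2; 205 z 0.009 lat -1.8; 220 z 0.009 lat -2.0; 235 z 0.01 lat -1.6; 250 z 0.007 lat -1.4; 265 z 0.007 lat 1.1; 280 z 0.005 lat 0.9; 295 z 0.004 lat 1.2; grip vs fulcrum along,lat -331.6 -64.0
```

Call:
carry_out(steps=[[[0,0,0.003],0,1],[[0,0,0.006],0,1],[[0,0,0.006],0,1]])

```text
time: 29.12
tool_pos: [0.4832, -0.2484, 0.0056]
ee_rot: [3.14, 0.001, 1.457]
wrist_force: [-4.3, 2.6, 8.3]
width: 0.026
finger_force: 30.0
```

Call:
carry_out(steps=[[[0,0,0],0,-0.1],[[0,0,0],0,-0.1],[[0,0,0],0,-0.1],[[0,0,0],0,-0.1],[[0,0,-0.03],0,-0.1],[[0,0,-0.08],0,-0.1],[[-0.06,0,-0.12],0,-0.1],[[-0.1,0,-0.15],0,-0.1],[[-0.1,0,-0.15],0,-0.1]])

```text
time: 30.25
tool_pos: [0.472, -0.3517, 0.1562]
ee_rot: [3.136, 0.005, 1.453]
wrist_force: [0.3, 0.7, -0.3]
width: 0.0515
finger_force: 0.0
```

Run:
```python
from h import *
from bench import robot
o=robot.get_obs(); print(o["tool_pos"],o["width"])
t=robot.snapshot("top"); print(trayang(t)); prof(t,np.array([.4826,-.248]),-45,300)
s=robot.snapshot("side");cv2.imwrite("pics/s9.png",cv2.resize(s["image"][130:330,150:420,::-1],None,fx=2.5,fy=2.5))
```

```text
[ 0.47199671 -0.35170313  0.15621825] 0.05152699485600934
('tray theta', np.float64(0.0349), 'z at edge', np.float64(0.0581), np.int64(7594))
-45 z 0.013 lat 0.6; -30 z 0.024 lat -0.4; -15 z 0.023 lat -0.1; 0 z 0.024 lat -1.6; 15 z 0.023 lat -0.2; 30 z 0.023 lat -0.8; 45 z 0.024 lat 0.4; 60 z 0.024 lat 0.5; 75 z 0.024 lat -3.5; 90 z 0.024 lat 0.5; 105 z 0.023 lat -0.2; 120 z 0.024 lat -1.9; 135 z 0.019 lat -1.6; 150 z 0.008 lat -1.7; 165 z 0.008 lat -0.6; 180 z 0.01 lat -0.4; 195 z 0.009 lat 0.3; 210 z 0.009 lat 0.6; 225 z 0.009 lat -3.0; 240 z 0.009 lat -1.4; 255 z 0.007 lat -2.0; 270 z 0.006 lat -1.8; 285 z 0.004 lat -3.5; grip vs fulcrum along,lat -331.6 -63.9
```

View pics/s9.png

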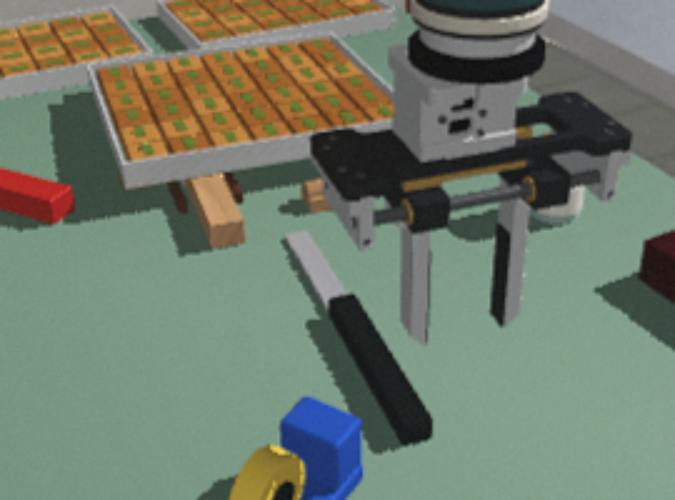

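The bar lies flat at crop (365,345), clear of the tray and fulcrum. The block sits between the guides at (215,210) carrying the tray at about 0.035 rad. Jar and dispenser are undisturbed, so I'm handing in.

```bash
python3 -c "
from bench import robot
print(robot.close_job())"
```

```text
the job is handed in; nothing more can be done
None
```

I handed the job in at about 30 s of the 64 s allowed, with no verdict returned: the tray rests on the packing block at about 0.035 rad, the block is against the stop after a light push of about 5 N, and the bar lies flat on the table clear of tray and fulcrum.

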